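# Lock the large upper stage onto the bayonet base in an X-ray cabinet

## Robot

A 7-joint arm with a two-finger parallel gripper is mounted at the origin on the work surface. World frame = base frame: x ahead of the robot, y to its left, z up, the work surface at z = 0. Lengths are in m, angles in rad, forces in N, time in s.
With the tool pointing down it reaches from about 0.4 to 0.925 m from the base axis. Payload 4.1 kg.
Tool frame: the origin (TCP) lies where the fingers leave the gripper's body, on its centre line; the fingertips stand 73 mm ahead of it and the grasp point (between the pads) lies 54 mm ahead of it; z points along the fingers, y is the direction in which the jaws open and shut (so a half turn about z gives the same grasp; the last joint's range is limited). The gripper opens to 85 mm and grips with 20 to 120 N. Pads are 22 mm wide; open, the fingers measure 114 mm over their backs; the gripper's body (76 mm by 85 mm) begins 54 mm behind the grasp point. The pads swing forward as they close: fully open they stand 13 mm farther back than shut.
Start: joints at [1.16, 0.398, 0.045, 1.537, -0.019, 1.207, -0.051], TCP at [0.199, -0.619, 0.304] pointing down, gripper open.
Joint ranges: [-2.82, 2.82], [-0.49, 2.23], [-1.37, 1.46], [0, 2.46], [-1.36, 4.5], [0.23, 2], [-2.94, 2.94]. Speed limits (rad/s): [2.57, 2.57, 3.14, 3.14, 3.14, 3.14, 3.14].

## Interface

Orientations are given as a rotation vector (axis times angle).
In Python, from rig import get_obs, vision, job gives the robot as it stands. The module is installed in compiled form; this text tells all that it offers.
- The arm moves only by the tool arm_command, never from a script. Its argument "moves" is one flat list of numbers, 7 for each row, row after row: the shift along the world's x, y, z each as a share of 0.15 m, from -1 to 1, then the turn, a rotation vector about the world's x, y, z each as a share of 360 degrees, from -1 to 1, then the gripper command: -1 is shut, 1 is fully open, values between are in proportion. In form: [dx, dy, dz, rx, ry, rz, gripper, dx, dy, dz, rx, ry, rz, gripper, ...]. A call has exactly 10 rows; each row shifts and turns the commanded pose from where the row before left it; what a row does not reach is not made up. A row lasts 1/10 s, in which the tool goes at most 50 mm and 8.59 degrees, less where a joint would pass 70% of its speed; a pose out of reach is approached as far as the arm can. A call with a number of a shift or a turn outside -1 to 1 is refused whole. A call with a gripper value outside its range is refused whole. The fingers move at their own pace and stop on an object; "force" is the grip in N (left out, the last holds). Time passes only in rows, so rows that do not move let the fingers close, or fill a call up. It gives the time, the measured TCP pose, the force and the opening at its end, in the units of the state.
- get_obs(): the state, without advancing time (a new reading comes with each control period).
- vision.grab_frame(name): name is "scene" or "top" or "wrist"; returns a dict with "frame" (400x640x3 uint8, blue, green, red), "mtx" (3x3 intrinsics, pixels), "R" (3x3) and "t" (3): a world point X has camera coordinates R X + t. Camera axes: x right, y down, z forward; pixel columns grow to the right and rows downward; lengths in m; the calibration is good to about 2 mm. A picture is of the moment at which its call begins. There is no depth.
- job.hand_in(): hands the job in, once; it reports no verdict.
The state is a dict: "time": time; "joint_positions": joint angles; "joint_vel": joint speeds; "effort": joint torques, N m; "eef_pos": TCP position; "ee_rot": TCP orientation; "ft_force": force on the tool from outside, world axes, zero at the start; "torque": the same for the moment, N m; "gripper_width": opening from 0.0 (shut) to 1.0 (fully open).
Only numpy, scipy, OpenCV 4.12 (cv2) and the standard library are available. Lean on these libraries where they do the work, as an engineer would, in place of code of your own. Each camera call takes 0.05 s, during which the arm holds its last target.

## Task

Lift the larger of the two loose specimen stages by its black top knob, set it fully down in the bayonet base on the turntable with its lugs through the base's two notches, and let go. The knob spins freely, so then take the stage by one of its upright steel pins and turn it a quarter turn clockwise (seen from above) until it stops, locked and fully home. Keep the stage upright, leave the smaller stage, the circuit board and the jar where they are, and let go at the end.

Things in the scene. Friction and masses are not known exactly. Their poses are not given: they have to be found in the camera images.
- upper_mid (a point): larger loose stage, aluminium and steel, 124 mm tall, 0.5 to 0.85 kg, standing left or right of the base. Point on its axis 62 mm above its underside, z up. From the underside: 0-24 mm spigot 66 mm wide; 24-56 mm drum 92 mm wide, its underside the shoulder; 56-64 mm bar 156 mm long along its x; then two pins and a knob. Looks the same after half a turn.
- upper_stage: the same larger stage, origin on its axis at the underside of the spigot, axes as upper_mid. At the spigot's foot (0-9 mm up) are two opposite lugs along its own +x and -x, right below the two pins, 20 mm wide, reaching 42 mm from the axis.
- knob_mid (a point): centre of the larger stage's black knob: 36 mm in diameter, 36 mm tall, on the axis, 106 mm above the underside. Axes as upper_mid. The knob swivels on the stage with slight drag (0.04 N m): enough to keep the stage's heading when carried without jerks, too little to turn it in the base.
- pin_a (a point): half-way up the larger stage's upright steel pin at its own x = +68 mm: 14 mm in diameter, 40 mm tall, 84 mm above the underside here. Axes as upper_mid.
- pin_b (a point): half-way up the other, equal pin at the larger stage's own x = -68 mm. Either pin serves for turning.
- socket_rim (a point): base socket, fixed: 104 mm wide, 36 mm tall, on a dark foot 120 mm wide. Point on its axis at the top of the rim, z up. The rim is a lip 12.5 mm thick with a 72 mm opening and two notches along its own +x and -x, each about 47 degrees wide, reaching 45 mm from the axis, for the lugs. Fully home, the stage's shoulder rests on the rim: upper_mid is 38 mm above this point.
- base_stage: the same base, origin on its axis at table height, axes as socket_rim. Once down, the stage turns only clockwise seen from above (negative about z), from the notches to a hard stop at about 90 degrees, lugs under the lip, its pins then standing across the line of the notches. Turning takes 1 to 4 N at a pin.
- small_mid (a point): the smaller loose stage, a bystander of the same form: 94 mm tall, drum 66 mm in diameter, cross bar 110 mm long. The point is on its axis half-way up (47 mm). It stands on the other side of the base.
- jar_mid (a point): bystander: pale translucent jar with white cap, 60 mm in diameter, 75 mm tall, standing beyond the work; point at half height.
- circuit_board: bystander: green circuit board on a black plate 110 by 80 mm, about 20 mm tall with its parts, lying beyond the work; origin at the centre of its underside.
There are look-alikes about, which are no part of the job. What is shaped like the upper_stage but purple or yellow is not meant.

How it is judged:
On the way:
1. the larger stage is fully down in the base with its lugs in the notches, not yet turned, and let go (z of upper_mid in the frame of socket_rim below 0.0405 m and horizontal distance between upper_mid and socket_rim below 0.006 m and angle between the x axis of upper_mid and the x axis of socket_rim, either way round below 0.4 rad and contact force between upper_stage and the fingers below 0.2 N), for 0.2 s.
At the end, for the whole second after the job is handed in: the larger stage sits in the base, its shoulder on the rim (within 2.5 mm of fully home, within 6 mm of the base's axis, upright within 0.06 rad), turned to within 0.2 rad of the quarter turn from the notches, at rest and released (z of upper_mid in the frame of socket_rim between 0.034 and 0.0405 m and horizontal distance between upper_mid and socket_rim below 0.006 m and angle between the x axis of upper_mid and the y axis of socket_rim, either way round below 0.2 rad and angle between upper_mid's own z axis and vertical below 0.06 rad and linear speed of upper_stage below 0.02 m/s); the robot touches nothing.
It fails at once if the smaller stage is moved more than 25 mm or tipped (distance of small_mid from where it was at the start of the episode above 0.025 m or angle between small_mid's own z axis and vertical above 0.5 rad).
It fails at once if the jar is moved more than 25 mm (distance of jar_mid from where it was at the start of the episode above 0.025 m).
It fails at once if the circuit board is moved more than 25 mm (distance of circuit_board from where it was at the start of the episode above 0.025 m).
It fails at once if the larger stage is tipped by more than 0.5 rad (angle between upper_mid's own z axis and vertical above 0.5 rad).
It also fails if it takes over 58 s, if anything falls off the work surface, if the arm or the gripper's body presses on something with over 40 N, if the wrist force passes 120 N, or if a joint passes its speed limit or range.

## Working session

There is one attempt and no reset: what is moved stays moved. The work goes in short steps, Python scripts to look and compute and a tool call to move; the robot and the scene stay as the last step left them, time stands still between calls to the robot, and variables do not carry over. Pictures are saved under pics/ and viewed, and the job is handed in when it is done.

Besides the shell and the picture viewer there is one more tool, called after "Request:" by a JSON object that holds its "api" and its "payload". arm_command: Moves the arm, as the interface text tells. Shift numbers are shares of 0.15 m and turn numbers shares of 360 degrees, none past 1 either way. Its arguments: {"type":"object","properties":{"moves":{"type":"array"},"force":{"type":"number"}},"required":["moves"]}

```bash
mkdir -p pics; python3 - <<'E'
from rig import get_obs, vision
import cv2,numpy as np
o=get_obs();print({k:np.round(v,3) for k,v in o.items()})
for n in ["scene","top","wrist"]:
    f=vision.grab_frame(n);cv2.imwrite(f"pics/{n}0.png",f["frame"]);np.savez(f"pics/{n}0.npz",**f)
    print(n,np.round(f["mtx"],1).tolist(),np.round(f["R"],3).tolist(),np.round(f["t"],3), np.round(-f["R"].T@f["t"],3))
E
```

```text
{'time': np.float64(0.0), 'joint_positions': array([ 1.16 ,  0.399,  0.045,  1.538, -0.019,  1.207, -0.051]), 'joint_vel': array([ 0.001,  0.   , -0.   ,  0.001, -0.001, -0.   ,  0.   ]), 'effort': array([-1.0000e-03, -4.7514e+01,  1.3640e+00, -2.5423e+01,  1.2000e-02,
        9.0000e-03,  0.0000e+00]), 'eef_pos': array([ 0.199, -0.618,  0.303]), 'ee_rot': array([-3.102e+00, -4.880e-01,  1.000e-03]), 'ft_force': array([-0.099,  0.499,  0.596]), 'torque': array([-0.024, -0.032,  0.014]), 'gripper_width': np.float64(1.003)}
scene [[399.0, 0.0, 320.9], [0.0, 399.0, 203.1], [0.0, 0.0, 1.0]] [[0.137, 0.99, -0.016], [0.802, -0.121, -0.585], [-0.581, 0.067, -0.811]] [ 0.005 -0.394  1.258] [ 1.046 -0.138  0.79 ]
top [[416.5, 0.0, 326.5], [0.0, 416.5, 199.7], [0.0, 0.0, 1.0]] [[-0.006, -1.0, -0.015], [-0.986, 0.009, -0.165], [0.165, 0.013, -0.986]] [-0.084  0.519  0.98 ] [ 0.35  -0.102  1.051]
wrist [[281.1, 0.0, 320.0], [0.0, 281.1, 206.9], [0.0, 0.0, 1.0]] [[0.308, -0.952, -0.002], [-0.905, -0.293, 0.31], [-0.295, -0.094, -0.951]] [-0.649 -0.041  0.38 ] [ 0.274 -0.594  0.373]
```

View pics/scene0.png

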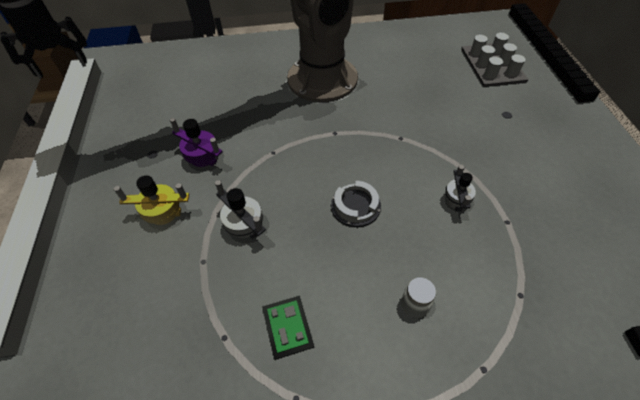

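View pics/top0.png

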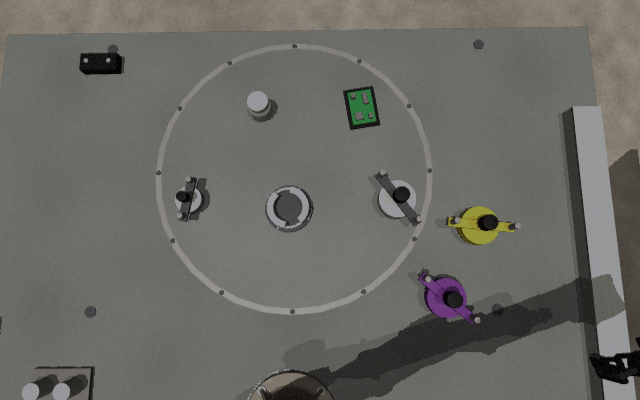

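View pics/wrist0.png

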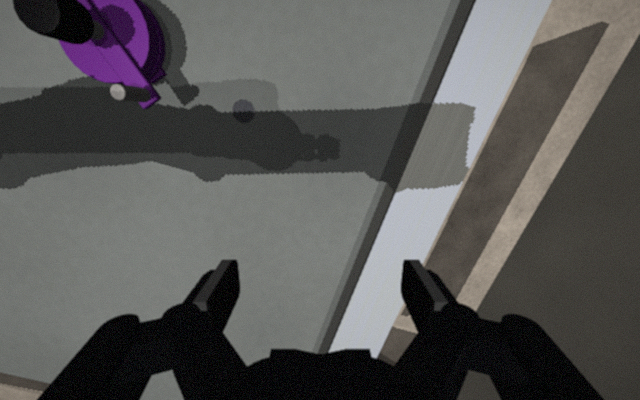

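Candidates in the top view: large silver stage (400,197), yellow (480,225), purple (446,298) and small silver (188,198). By the description I choose (400,197). Next is a close crop of it and the base.

```bash
python3 - <<'E'
import cv2,numpy as np
t=cv2.imread("pics/top0.png");s=cv2.imread("pics/scene0.png")
a=cv2.resize(t[155:245,240:440],None,fx=4,fy=4,interpolation=cv2.INTER_CUBIC)
cv2.imwrite("pics/crop_top.png",np.clip(a*1.6,0,255).astype(np.uint8))
a=cv2.resize(s[150:260,200:400],None,fx=4,fy=4,interpolation=cv2.INTER_CUBIC)
cv2.imwrite("pics/crop_sc.png",np.clip(a*1.6,0,255).astype(np.uint8))
E
```

```text
(no output)
```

View pics/crop_top.png

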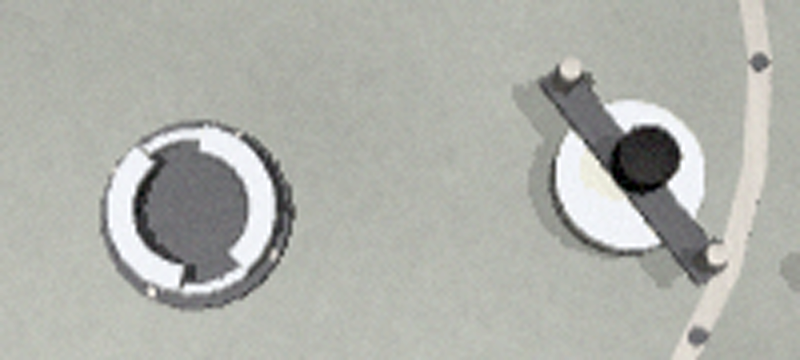

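View pics/crop_sc.png

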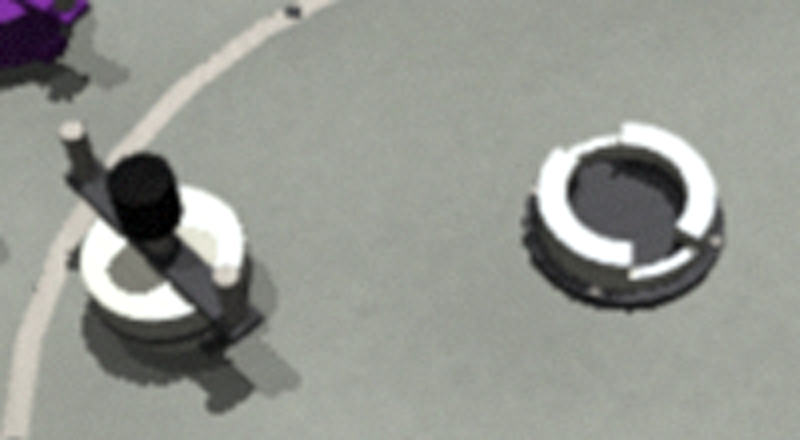

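```bash
cat > h.py <<'E'
import numpy as np,cv2
def load(n): return dict(np.load(f"pics/{n}.npz"))
def ray(f,uv):
    d=f["R"].T@(np.linalg.inv(f["mtx"])@np.array([uv[0],uv[1],1.]));return -f["R"].T@f["t"],d/np.linalg.norm(d)
def plane(f,uv,z):
    c,d=ray(f,uv);return c+d*(z-c[2])/d[2]
def tri(f,a,g,b):
    c1,d1=ray(f,a);c2,d2=ray(g,b)
    s=np.linalg.lstsq(np.c_[d1,-d2],c2-c1,rcond=None)[0]
    p,q=c1+s[0]*d1,c2+s[1]*d2;return (p+q)/2,np.linalg.norm(p-q)
def proj(f,X):
    x=f["mtx"]@(f["R"]@np.asarray(X)+f["t"]);return x[:2]/x[2]
E
python3 - <<'E'
from h import *
np.set_printoptions(precision=4,suppress=True)
T=load("top0");S=load("scene0")
ct=lambda u,v:((u+.5)/4-.5+240,(v+.5)/4-.5+155)
cs=lambda u,v:((u+.5)/4-.5+200,(v+.5)/4-.5+150)
pa,pb=ct(569,68),ct(718,253)
sa,sb=cs(227,272),cs(73,130)
for z in (.104,):
  A,B=plane(T,pa,z),plane(T,pb,z);print("top pins",A,B,(A+B)/2,np.linalg.norm(A-B),np.degrees(np.arctan2(*(A-B)[1::-1])))
  A,B=plane(S,sa,z),plane(S,sb,z);print("sc pins",A,B,(A+B)/2,np.linalg.norm(A-B),np.degrees(np.arctan2(*(A-B)[1::-1])))
print(tri(T,pa,S,sa),tri(T,pb,S,sb))
# knob
for n,f,box in(("T",T,(380,180,420,215)),("S",S,(222,180,252,215))):
  x0,y0,x1,y1=box;m=(f["frame"][y0:y1,x0:x1].max(2)<32).astype(np.uint8)
  k,l,st,c=cv2.connectedComponentsWithStats(m);i=1+np.argmax(st[1:,4]);print(n,"knob",c[i]+[x0,y0],st[i],plane(f,c[i]+[x0,y0],.106))
# rim outer ellipse
C=[]
for n,f,box in(("T",T,(258,178,322,238)),("S",S,(325,172,390,232))):
  x0,y0,x1,y1=box;g=f["frame"][y0:y1,x0:x1].min(2);m=(g>135).astype(np.uint8)
  p=cv2.findNonZero(m);h=cv2.convexHull(p);e=cv2.fitEllipse(h);print(n,e[0][0]+x0,e[0][1]+y0,e);C.append((e[0][0]+x0,e[0][1]+y0))
for z in (.036,.042,.046,.05):print(z,plane(T,C[0],z),plane(S,C[1],z))
print(tri(T,C[0],S,C[1]))
nt=[ct(*p) for p in((148,152),(203,127),(183,287),(242,265))]
ns=[cs(*p) for p in((629,270),(676,232),(625,125),(568,155))]
for z in(.036,.044):
  for f,n,c in((T,nt,C[0]),(S,ns,C[1])):
    P=[plane(f,p,z)-plane(f,c,z) for p in n];print(z,[ (round(np.degrees(np.arctan2(q[1],q[0])),1),round(np.hypot(*q[:2]),4)) for q in P])
E
```

```text
top pins [ 0.5735 -0.2179  0.104 ] [ 0.4645 -0.2996  0.104 ] [ 0.519  -0.2587  0.104 ] 0.13625413245152565 36.87350092368813
sc pins [ 0.5719 -0.2181  0.104 ] [ 0.4643 -0.2986  0.104 ] [ 0.5181 -0.2584  0.104 ] 0.13435182126627704 36.812100386494144
(array([ 0.5731, -0.2178,  0.1058]), np.float64(0.00024061310899979938)) (array([ 0.4645, -0.2991,  0.1043]), np.float64(0.0010075103633076887))
T knob [400.4286 194.3469] [ 12   7  18  17 147] [ 0.5191 -0.2587  0.106 ]
S knob [236.1501 200.8442] [  5   9  18  26 353] [ 0.5237 -0.2588  0.106 ]
T 287.1305274963379 207.2992286682129 ((29.13052749633789, 29.29922866821289), (40.54838943481445, 42.567909240722656), 35.2247200012207)
S 356.65095138549805 198.73991012573242 ((31.650951385498047, 26.739910125732422), (36.88233184814453, 43.70410919189453), 106.49701690673828)
0.036 [0.5016 0.0096 0.036 ] [0.5063 0.0095 0.036 ]
0.042 [0.5007 0.0089 0.042 ] [0.5106 0.0083 0.042 ]
0.046 [0.5001 0.0085 0.046 ] [0.5135 0.0075 0.046 ]
0.05 [0.4995 0.0081 0.05  ] [0.5163 0.0067 0.05  ]
(array([0.5025, 0.0104, 0.0306]), np.float64(0.0003440177027571442))
0.036 [(np.float64(35.5), np.float64(0.0455)), (np.float64(-8.2), np.float64(0.0531)), (np.float64(175.3), np.float64(0.0473)), (np.float64(-136.5), np.float64(0.0468))]
0.036 [(np.float64(-10.3), np.float64(0.0518)), (np.float64(37.6), np.float64(0.0368)), (np.float64(171.1), np.float64(0.0538)), (np.float64(-140.2), np.float64(0.0463))]
0.044 [(np.float64(35.5), np.float64(0.0452)), (np.float64(-8.2), np.float64(0.0527)), (np.float64(175.3), np.float64(0.047)), (np.float64(-136.5), np.float64(0.0464))]
0.044 [(np.float64(-10.3), np.float64(0.0513)), (np.float64(37.6), np.float64(0.0364)), (np.float64(171.1), np.float64(0.0532)), (np.float64(-140.2), np.float64(0.0458))]
```

Request:
{"api": "arm_command", "payload": {"moves": [0.21, 0.235, 0, 0, 0, 0.0053, 1, 0.21, 0.235, 0, 0, 0, 0.0053, 1, 0.21, 0.235, 0, 0, 0, 0.0053, 1, 0.21, 0.235, 0, 0, 0, 0.0053, 1, 0.21, 0.235, 0, 0, 0, 0.0053, 1, 0.21, 0.235, 0, 0, 0, 0.0053, 1, 0.21, 0.235, 0, 0, 0, 0.0053, 1, 0.21, 0.235, 0, 0, 0, 0.0053, 1, 0.21, 0.235, 0, 0, 0, 0.0053, 1, 0.21, 0.235, 0, 0, 0, 0.0053, 1], "force": 60}}

```text
time: 1.15
eef_pos: [0.5152, -0.2646, 0.3038]
ee_rot: [2.979, 0.997, -0.0]
ft_force: [0.9, -0.1, -1.0]
gripper_width: 1.005
```

```bash
cat > snap.py <<'E'
import sys
from rig import get_obs, vision
from h import *
np.set_printoptions(precision=4,suppress=True)
def st():
    o=get_obs();r=np.array(o["ee_rot"]);R=cv2.Rodrigues(r)[0]
    print("t",round(float(o["time"]),2),"p",np.array(o["eef_pos"]),"toolx",round(np.degrees(np.arctan2(R[1,0],R[0,0])),2),"z",R[:,2],"w",round(float(o["gripper_width"]),3),"F",np.array(o["ft_force"]),"q",np.array(o["joint_positions"]))
    return o,R
if __name__=="__main__":
    st()
    tag=sys.argv[1]
    for n in sys.argv[2:]:
        f=vision.grab_frame(n);cv2.imwrite(f"pics/{n}{tag}.png",f["frame"]);np.savez(f"pics/{n}{tag}.npz",**f)
E
python3 snap.py 1 wrist
```

```text
t 1.15 p [ 0.5152 -0.2646  0.3038] toolx 37.01 z [-0.0002 -0.0002 -1.    ] w 1.005 F [ 0.8527 -0.127  -1.043 ] q [ 0.5967  0.2794 -0.2405  1.7051  0.0718  1.1658 -0.5879]
```

View pics/wrist1.png

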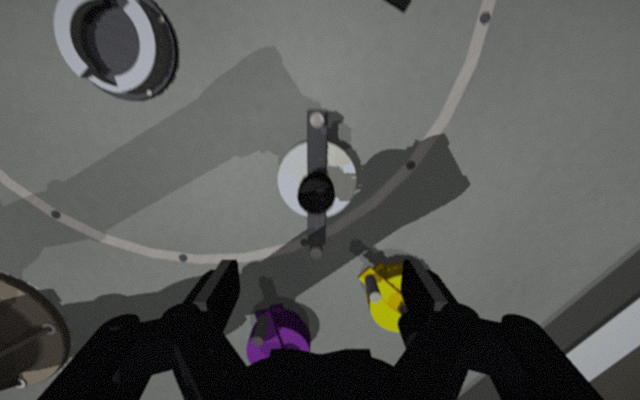

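The wrist view shows the silver stage with its knob at (316,190) and pin tops at (318,118) and (316,252). The base is at (110,45). I'll cross-check the positions from this view.

```bash
python3 - <<'E'
from h import *
np.set_printoptions(precision=4,suppress=True)
W=load("wrist1");T=load("top0");S=load("scene0")
A,B=plane(W,(318,118.5),.104),plane(W,(316,252),.104)
print(A,B,(A+B)/2,np.linalg.norm(A-B),np.degrees(np.arctan2(*(A-B)[1::-1])))
f=W["frame"];m=(f[165:222,295:340].max(2)<22).astype(np.uint8);k,l,st,c=cv2.connectedComponentsWithStats(m);print(st,c+[295,165])
# knob top predicted
for F,n in((W,"w"),(T,"t"),(S,"s")): print(n,proj(F,[.519,-.2585,.124]),proj(F,[.519,-.2585,.088]))
g=f[0:110,40:190].min(2);cv2.imwrite("pics/c1.png",cv2.resize(np.clip(f[0:110,40:190]*1.6,0,255).astype(np.uint8),None,fx=5,fy=5,interpolation=cv2.INTER_CUBIC))
E
```

```text
[ 0.5748 -0.2168  0.104 ] [ 0.465  -0.2967  0.104 ] [ 0.5199 -0.2568  0.104 ] 0.13580159449868012 36.03295363237408
[[   0    0   45   57 1893]
 [   4    6   35   42  661]
 [  30    6    1    1    1]
 [   6   19    3    3    6]
 [  29   20    1    1    1]
 [   6   23    1    1    1]
 [  22   22    1    1    1]
 [  21   24    1    1    1]] [[317.0951 192.7026]
 [316.8684 193.9924]
 [325.     171.    ]
 [301.8333 185.    ]
 [324.     185.    ]
 [301.     188.    ]
 [317.     187.    ]
 [316.     189.    ]]
w [317.5753 197.6482] [317.8547 188.064 ]
t [401.623  192.9565] [399.1151 195.744 ]
s [234.6307 193.9988] [237.8017 203.9863]
```

View pics/c1.png

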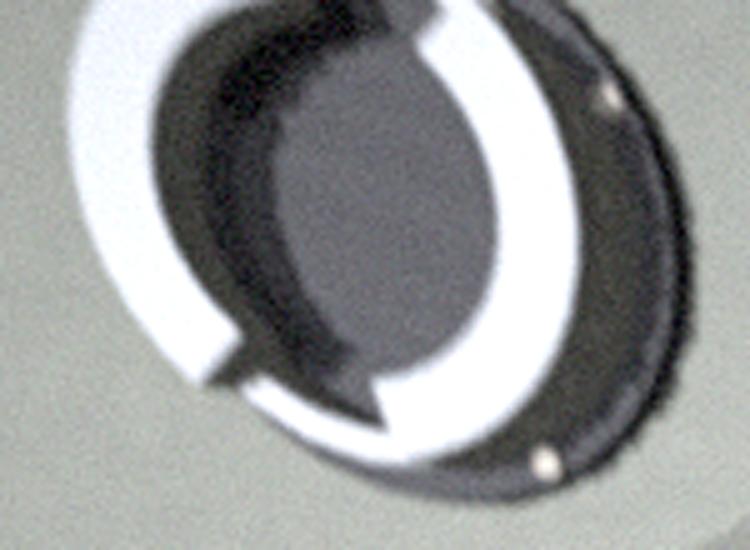

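Request:
{"api": "arm_command", "payload": {"moves": [0.015, 0.022, -0.06, 0, 0, 0, 1, 0.015, 0.022, -0.1, 0, 0, 0, 1, 0, 0, -0.14, 0, 0, 0, 1, 0, 0, -0.15, 0, 0, 0, 1, 0, 0, -0.15, 0, 0, 0, 1, 0, 0, -0.14, 0, 0, 0, 1, 0, 0, -0.11, 0, 0, 0, 1, 0, 0, -0.08, 0, 0, 0, 1, 0, 0, -0.04, 0, 0, 0, 1, 0, 0, 0, 0, 0, 0, 1]}}

```text
time: 2.2
eef_pos: [0.518, -0.26, 0.1574]
ee_rot: [-2.979, -0.993, 0.003]
ft_force: [-0.5, 0.5, -0.2]
gripper_width: 1.005
```

```bash
python3 snap.py 2 wrist scene
```

```text
t 2.2 p [ 0.518  -0.26    0.1574] toolx 36.88 z [-0.0019  0.0005 -1.    ] w 1.005 F [-0.538   0.5367 -0.1625] q [ 0.5723  0.4327 -0.2287  1.8473  0.1243  0.8773 -0.6429]
```

View pics/wrist2.png

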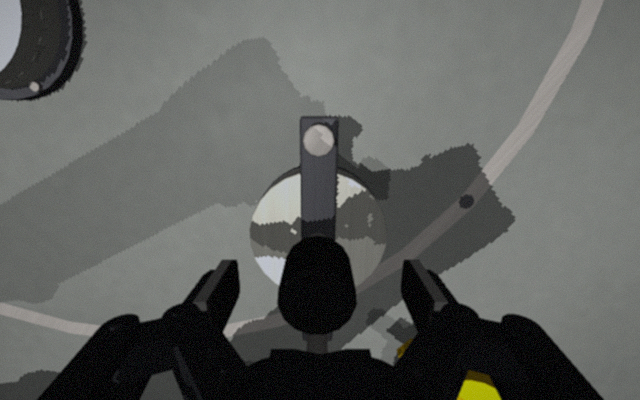

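View pics/scene2.png

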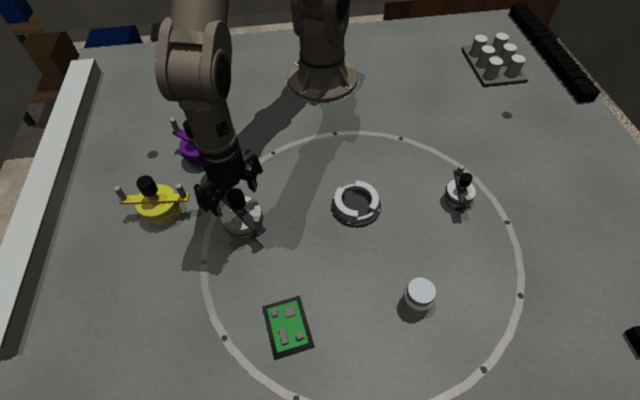

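Knob centred between the fingers at (317,290). Small nudge, then close.

Request:
{"api": "arm_command", "payload": {"moves": [0.009, 0.012, 0, 0, 0, 0, 1, 0, 0, 0, 0, 0, 0, -1, 0, 0, 0, 0, 0, 0, -1, 0, 0, 0, 0, 0, 0, -1, 0, 0, 0, 0, 0, 0, -1, 0, 0, 0, 0, 0, 0, -1, 0, 0, 0, 0, 0, 0, -1, 0, 0, 0, 0, 0, 0, -1, 0, 0, 0, 0, 0, 0, -1, 0, 0, 0, 0, 0, 0, -1], "force": 60}}

```text
time: 3.3
eef_pos: [0.5202, -0.2575, 0.1587]
ee_rot: [-2.979, -0.996, 0.0]
ft_force: [-2.8, 1.8, 5.7]
gripper_width: 0.406
```

```bash
python3 snap.py 3 wrist
```

```text
t 3.3 p [ 0.5202 -0.2575  0.1587] toolx 36.95 z [-0.0003  0.0003 -1.    ] w 0.406 F [-2.8233  1.7838  5.662 ] q [ 0.5682  0.4318 -0.2304  1.8452  0.1241  0.879  -0.647 ]
```

Request:
{"api": "arm_command", "payload": {"moves": [0, 0, 0.02, 0, 0, 0, -1, 0, 0, 0.04, 0, 0, 0, -1, 0, 0, 0.07, 0, 0, 0, -1, 0, 0, 0.09, 0, 0, 0, -1, 0, 0, 0.1, 0, 0, 0, -1, 0, 0, 0.1, 0, 0, 0, -1, 0, 0, 0.09, 0, 0, 0, -1, 0, 0, 0.07, 0, 0, 0, -1, 0, 0, 0.04, 0, 0, 0, -1, 0, 0, 0.02, 0, 0, 0, -1]}}

```text
time: 4.35
eef_pos: [0.5204, -0.2578, 0.2552]
ee_rot: [2.979, 0.995, 0.001]
ft_force: [-0.2, 0.5, -7.3]
gripper_width: 0.407
```

```bash
python3 snap.py 4 wrist scene top
```

```text
t 4.35 p [ 0.5204 -0.2578  0.2552] toolx 36.95 z [ 0.0007 -0.0005 -1.    ] w 0.407 F [-0.1731  0.5435 -7.2921] q [ 0.5817  0.3239 -0.2422  1.7591  0.0874  1.0682 -0.6164]
```

View pics/wrist4.png

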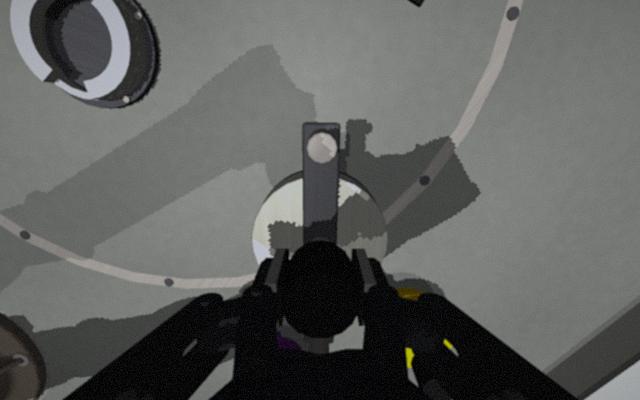

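View pics/scene4.png

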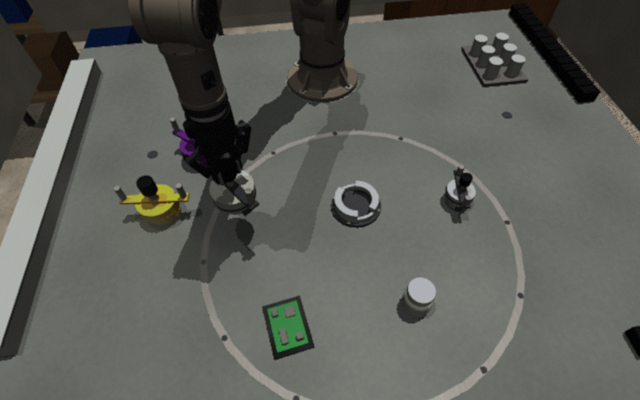

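```bash
python3 - <<'E'
from h import *
np.set_printoptions(precision=4,suppress=True)
# rectify each view onto plane z (metric measure), white mask -> circle fit
def rect(f,z,c=(.502,.0095),half=.07,s=4000):
    n=int(2*half*s);u,v=np.meshgrid(np.arange(n),np.arange(n))
    X=np.stack([c[0]+half-v/s,c[1]+half-u/s,np.full(u.shape,z)],-1)@f["R"].T+f["t"]
    p=X@f["mtx"].T;p=p[...,:2]/p[...,2:];return cv2.remap(f["frame"],p.astype(np.float32),None,cv2.INTER_CUBIC)
out=[]
for n in("top4","scene4","wrist4","wrist1"):
    f=load(n)
    r=rect(f,.036);out.append(r)
    g=cv2.GaussianBlur(r.min(2),(0,0),3);th=.5*(np.percentile(g,97)+np.percentile(g,50))
    print(n,th);m=(g>th).astype(np.uint8)
    k,l,st,cc=cv2.connectedComponentsWithStats(m);m=(np.isin(l,[i for i in range(1,k) if st[i,4]>3000])).astype(np.uint8)
    h=cv2.convexHull(cv2.findNonZero(m));e=cv2.fitEllipse(h)
    w=lambda p:(.502+.07-p[1]/4000,.0095+.07-p[0]/4000)
    (x,y),R=cv2.minEnclosingCircle(h)
    print(" ell",w(e[0]),np.array(e[1])/4000,"mec",w((x,y)),2*R/4000)
o=np.vstack([np.hstack(out[:2]),np.hstack(out[2:])]);o=cv2.resize(o,(600,600));cv2.imwrite("pics/rect4.png",np.clip(o*1.6,0,255).astype(np.uint8))
E
```

```text
top4 133.5
 ell (0.5027725219726563, 0.009170471191406251) [0.1027 0.1034] mec (0.502972640991211, 0.009714584350585934) 0.10611780548095703
scene4 140.0
 ell (0.5018434066772461, 0.00902957153320312) [0.1032 0.104 ] mec (0.501687629699707, 0.009126342773437504) 0.1047044677734375
wrist4 118.5
 ell (0.5022954406738281, -0.0633935546875) [0.1332 0.2773] mec (0.5004923248291017, -0.008124999999999993) 0.1717444152832031
wrist1 116.5
 ell (0.4910899963378907, -0.0006305847167968753) [0.1071 0.1511] mec (0.48072180175781254, -0.004123901367187502) 0.14541798400878905
```

View pics/rect4.png

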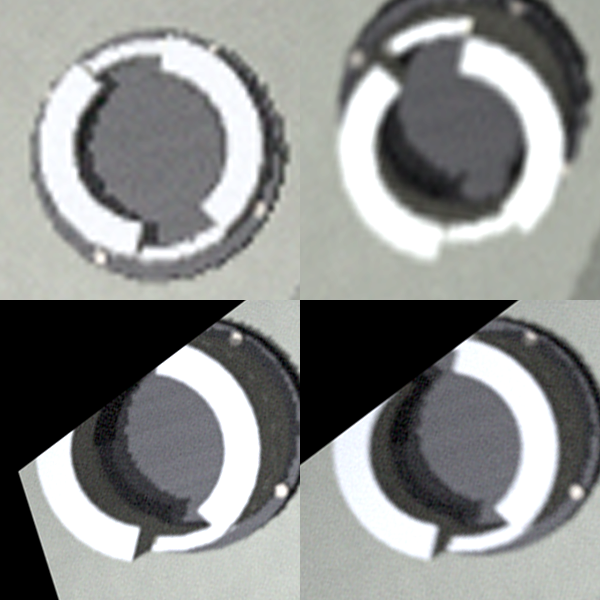

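Request:
{"api": "arm_command", "payload": {"moves": [0, 0.03, 0, 0, 0, 0, -1, -0.006, 0.06, 0, 0, 0, -0.003, -1, -0.006, 0.09, 0, 0, 0, -0.003, -1, -0.006, 0.1, 0, 0, 0, -0.003, -1, -0.006, 0.1, 0, 0, 0, -0.003, -1, -0.006, 0.1, 0, 0, 0, -0.003, -1, -0.006, 0.1, 0, 0, 0, -0.003, -1, -0.006, 0.1, 0, 0, 0, -0.003, -1, -0.006, 0.1, 0, 0, 0, -0.003, -1, -0.006, 0.1, 0, 0, 0, -0.003, -1]}}

```text
time: 5.5
eef_pos: [0.5118, -0.1246, 0.2539]
ee_rot: [-3.053, -0.739, 0.002]
ft_force: [-0.3, -0.2, -7.9]
gripper_width: 0.407
```

Request:
{"api": "arm_command", "payload": {"moves": [-0.006, 0.1, 0, 0, 0, -0.003, -1, -0.006, 0.1, 0, 0, 0, -0.003, -1, -0.006, 0.1, 0, 0, 0, -0.003, -1, -0.006, 0.1, 0, 0, 0, -0.003, -1, -0.006, 0.1, 0, 0, 0, -0.003, -1, -0.006, 0.1, 0, 0, 0, -0.003, -1, -0.006, 0.1, 0, 0, 0, -0.003, -1, -0.006, 0.09, 0, 0, 0, -0.003, -1, -0.006, 0.07, 0, 0, 0, -0.003, -1, -0.006, 0.04, 0, 0, 0, -0.003, -1]}}

```text
time: 6.5
eef_pos: [0.5026, 0.011, 0.254]
ee_rot: [-3.108, -0.451, 0.001]
ft_force: [-0.3, 0.3, -8.0]
gripper_width: 0.405
```

```bash
python3 snap.py 5 wrist scene top
```

```text
t 6.5 p [0.5026 0.011  0.254 ] toolx 16.5 z [-0.0009  0.0007 -1.    ] w 0.405 F [-0.2503  0.261  -8.042 ] q [ 0.2072  0.1972 -0.3547  1.9334  0.0787  1.0252 -1.4649]
```

View pics/wrist5.png

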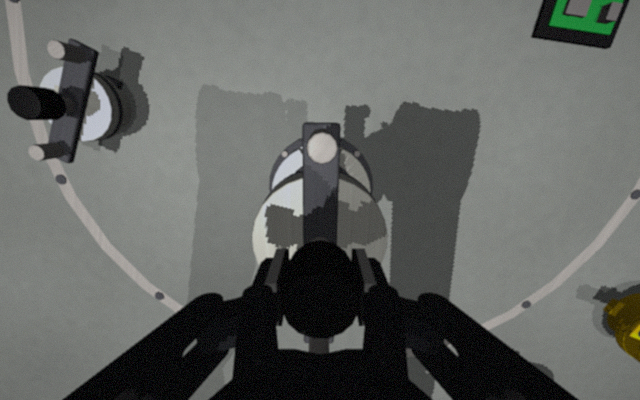

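View pics/scene5.png

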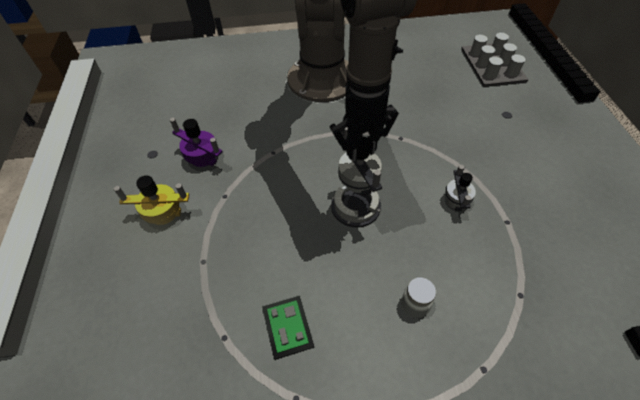

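View pics/top5.png

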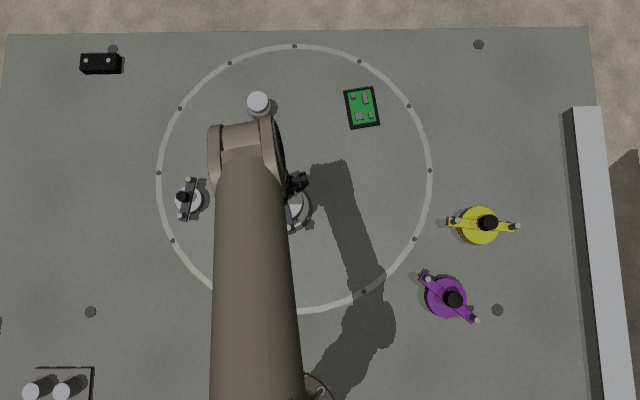

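```bash
python3 - <<'E'
from h import *
np.set_printoptions(precision=4,suppress=True)
W=load("wrist5");S=load("scene5")
P=plane(W,(321.5,148),.254-.0545);print(P,"axis if heading 16.5:",P[:2]-.068*np.array([np.cos(np.radians(16.5)),np.sin(np.radians(16.5))]))
c=np.array([.5026,.011])
# drum top white ring edges in wrist at row y: symmetric axis
f=W["frame"]
for y in(215,225,235,245):
    r=np.where(f[y,240:400].min(1)>70)[0]+240;print(y,r.min(),r.max())
for y in (165,172,178): 
    r=np.where(f[y,240:400].min(1)>120)[0]+240;print("rim",y,r)
i=cv2.resize(f[110:270,230:410],None,fx=4,fy=4,interpolation=cv2.INTER_CUBIC);cv2.imwrite("pics/c5.png",np.clip(i*1.6,0,255).astype(np.uint8))
s=S["frame"][120:240,310:410];cv2.imwrite("pics/s5.png",np.clip(cv2.resize(s,None,fx=5,fy=5,interpolation=cv2.INTER_CUBIC)*1.6,0,255).astype(np.uint8))
E
```

```text
[0.5655 0.0293 0.1995] axis if heading 16.5: [0.5003 0.01  ]
215 240 397
225 240 396
235 240 398
245 240 399
rim 165 [240 241 242 243 244 245 246 247 248 249 250 251 252 253 254 255 256 257
 258 259 260 261 262 263 264 265 266 267 268 269 270 271 280 281 282 283
 284 285 286 287 288 289 290 291 292 293 294 295 296 297 298 299 300 301
 302 347 348 349 350 351 352 353 354 355 357]
rim 172 [240 241 242 243 244 245 246 247 248 249 250 252 253 254 255 256 257 258
 259 260 261 262 263 264 265 266 267 268 269 276 277 278 279 280 281 282
 283 284 285 286 287 288 289 290 291 292 293 294 350 351 352 356 359 360
 361 362 363]
rim 178 [240 241 242 243 244 245 246 247 248 249 250 251 252 254 255 256 257 258
 260 261 262 263 264 265 266 267 268 274 275 276 277 278 279 280 281 282
 283 284 357 358 359 361 363 364]
```

View pics/c5.png

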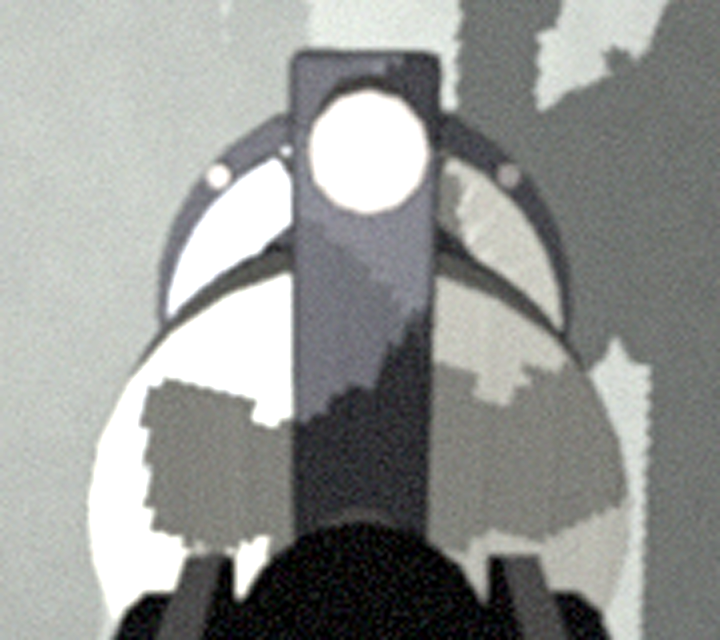

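View pics/s5.png

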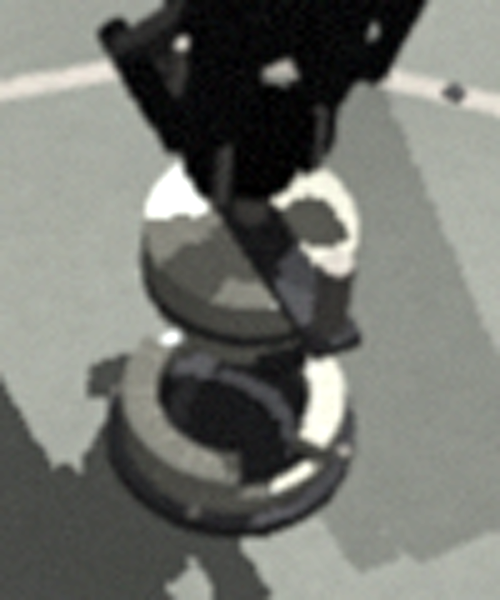

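Request:
{"api": "arm_command", "payload": {"moves": [0.005, -0.004, -0.02, 0, 0, -0.001, -1, 0.005, -0.005, -0.04, 0, 0, -0.001, -1, 0, 0, -0.05, 0, 0, 0, -1, 0, 0, -0.05, 0, 0, 0, -1, 0, 0, -0.05, 0, 0, 0, -1, 0, 0, -0.05, 0, 0, 0, -1, 0, 0, -0.04, 0, 0, 0, -1, 0, 0, -0.03, 0, 0, 0, -1, 0, 0, -0.02, 0, 0, 0, -1, 0, 0, 0, 0, 0, 0, -1]}}

```text
time: 7.65
eef_pos: [0.5045, 0.0078, 0.2016]
ee_rot: [3.112, 0.429, -0.001]
ft_force: [-0.1, -0.5, -8.1]
gripper_width: 0.409
```

```bash
python3 snap.py 6 scene wrist; python3 - <<'E'
from h import *
s=load("scene6")["frame"][120:240,310:410];a=cv2.resize(s,None,fx=4,fy=4,interpolation=cv2.INTER_CUBIC)
f=load("wrist6")["frame"][110:230,230:330+80];b=cv2.resize(f,None,fx=2.2,fy=4,interpolation=cv2.INTER_CUBIC)
cv2.imwrite("pics/s6.png",np.clip(np.hstack([a,b])*1.6,0,255).astype(np.uint8))
E
```

```text
t 7.65 p [0.5045 0.0078 0.2016] toolx 15.71 z [-0.0008 -0.0001 -1.    ] w 0.409 F [-0.1285 -0.4513 -8.1147] q [ 0.1975  0.2633 -0.3448  1.9837  0.1114  0.9132 -1.5013]
```

View pics/s6.png

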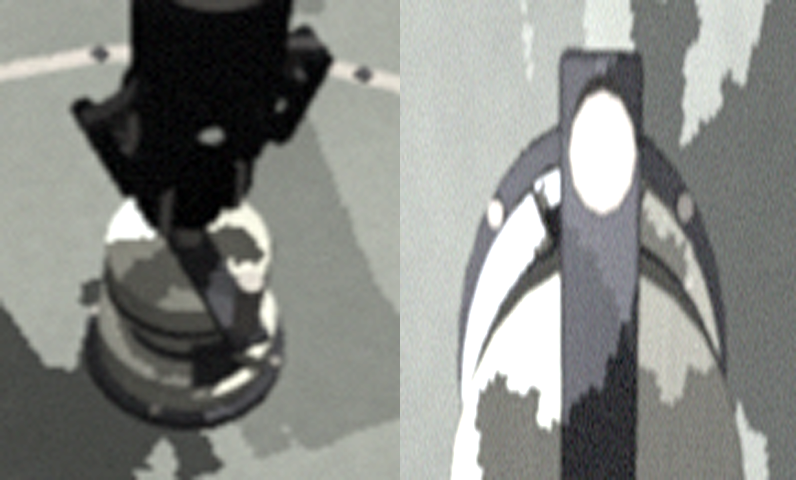

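Request:
{"api": "arm_command", "payload": {"moves": [0, 0, -0.012, 0, 0, 0, -1, 0, 0, -0.012, 0, 0, 0, -1, 0, 0, -0.012, 0, 0, 0, -1, 0, 0, -0.012, 0, 0, 0, -1, 0, 0, -0.012, 0, 0, 0, -1, 0, 0, -0.012, 0, 0, 0, -1, 0, 0, -0.012, 0, 0, 0, -1, 0, 0, -0.012, 0, 0, 0, -1, 0, 0, 0, 0, 0, 0, -1, 0, 0, 0, 0, 0, 0, -1]}}

```text
time: 8.75
eef_pos: [0.5047, 0.0079, 0.1875]
ee_rot: [3.112, 0.429, 0.0]
ft_force: [0.4, 0.0, -7.4]
gripper_width: 0.41
```

Request:
{"api": "arm_command", "payload": {"moves": [0, 0, -0.012, 0, 0, 0, -1, 0, 0, -0.012, 0, 0, 0, -1, 0, 0, -0.012, 0, 0, 0, -1, 0, 0, -0.012, 0, 0, 0, -1, 0, 0, -0.012, 0, 0, 0, -1, 0, 0, -0.012, 0, 0, 0, -1, 0, 0, -0.012, 0, 0, 0, -1, 0, 0, 0, 0, 0, 0, -1, 0, 0, 0, 0, 0, 0, -1, 0, 0, 0, 0, 0, 0, -1]}}

```text
time: 9.75
eef_pos: [0.5048, 0.0079, 0.1751]
ee_rot: [3.112, 0.429, 0.0]
ft_force: [0.5, 0.1, -7.6]
gripper_width: 0.409
```

Request:
{"api": "arm_command", "payload": {"moves": [0, 0, -0.007, 0, 0, 0, -1, 0, 0, -0.007, 0, 0, 0, -1, 0, 0, -0.007, 0, 0, 0, -1, 0, 0, -0.007, 0, 0, 0, -1, 0, 0, -0.007, 0, 0, 0, -1, 0, 0, -0.007, 0, 0, 0, -1, 0, 0, 0, 0, 0, 0, -1, 0, 0, 0, 0, 0, 0, -1, 0, 0, 0, 0, 0, 0, -1, 0, 0, 0, 0, 0, 0, -1]}}

```text
time: 10.75
eef_pos: [0.5047, 0.0083, 0.1706]
ee_rot: [3.112, 0.43, -0.0]
ft_force: [-6.6, 1.0, 8.6]
gripper_width: 0.407
```

```bash
python3 snap.py 7 scene wrist; python3 - <<'E'
from h import *
s=load("scene7")["frame"][120:240,310:410];a=cv2.resize(s,None,fx=4,fy=4,interpolation=cv2.INTER_CUBIC)
f=load("wrist7")["frame"][110:230,230:330+80];b=cv2.resize(f,None,fx=2.2,fy=4,interpolation=cv2.INTER_CUBIC)
cv2.imwrite("pics/s7.png",np.clip(np.hstack([a,b])*1.6,0,255).astype(np.uint8))
E
```

```text
t 10.75 p [0.5047 0.0083 0.1706] toolx 15.72 z [-0.0002 -0.0006 -1.    ] w 0.407 F [-6.6147  1.0105  8.6004] q [ 0.1875  0.3059 -0.3386  2.0105  0.1347  0.8464 -1.5225]
```

View pics/s7.png

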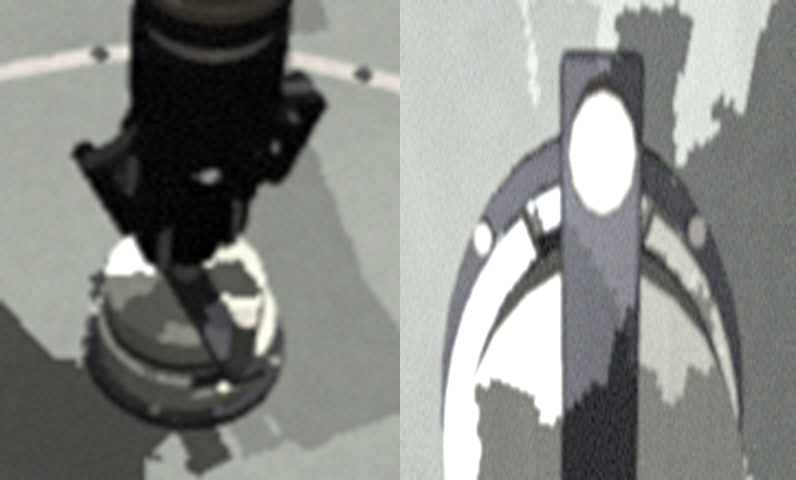

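Request:
{"api": "arm_command", "payload": {"moves": [0, 0, 0.008, 0, 0, 0, -1, 0, 0, 0, 0, 0, 0, 1, 0, 0, 0, 0, 0, 0, 1, 0, 0, 0, 0, 0, 0, 1, 0, 0, 0, 0, 0, 0, 1, 0, 0, 0, 0, 0, 0, 1, 0, 0, 0, 0, 0, 0, 1, 0, 0, 0, 0, 0, 0, 1, 0, 0, 0.1, 0, 0, 0, 1, 0, 0, 0.15, 0, 0, 0, 1]}}

```text
time: 11.85
eef_pos: [0.5036, 0.0078, 0.2065]
ee_rot: [-3.112, -0.429, 0.005]
ft_force: [-0.3, 0.9, 0.2]
gripper_width: 1.001
```

```bash
python3 snap.py 8 scene wrist; python3 - <<'E'
from h import *
s=load("scene8")["frame"][120:240,310:410];a=cv2.resize(s,None,fx=4,fy=4,interpolation=cv2.INTER_CUBIC)
f=load("wrist8")["frame"][80:300,230:330+80];b=cv2.resize(f,None,fx=2.2,fy=480/220,interpolation=cv2.INTER_CUBIC)
cv2.imwrite("pics/s8.png",np.clip(np.hstack([a,b])*1.6,0,255).astype(np.uint8))
E
```

```text
t 11.85 p [0.5036 0.0078 0.2065] toolx 15.72 z [-0.0035 -0.     -1.    ] w 1.001 F [-0.2582  0.9493  0.2184] q [ 0.1995  0.2567 -0.3462  1.9794  0.1074  0.9265 -1.4977]
```

View pics/s8.png

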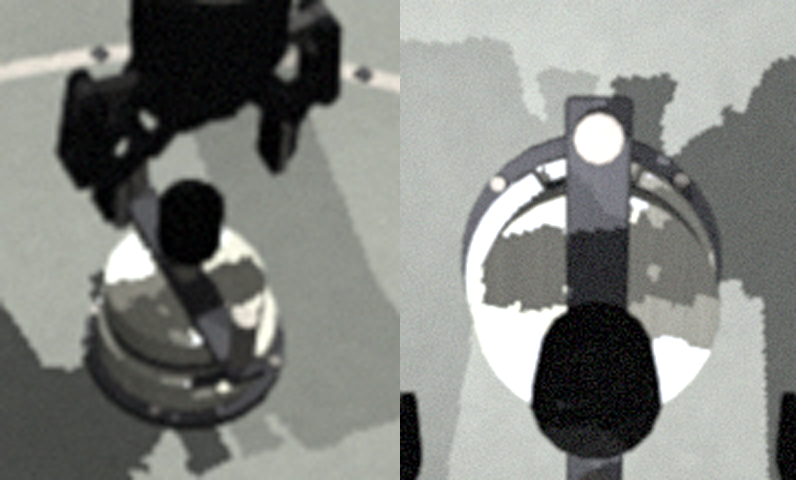

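```bash
python3 - <<'E'
from h import *
np.set_printoptions(precision=4,suppress=True)
W=load("wrist8");S=load("scene8")
def blob(f,box,lo):
    x0,y0,x1,y1=box;m=(f["frame"][y0:y1,x0:x1].min(2)>lo).astype(np.uint8);k,l,st,c=cv2.connectedComponentsWithStats(m);return [(c[i]+[x0,y0],st[i]) for i in range(1,k) if st[i,4]>5]
print(blob(W,(305,128,336,160),115)); 
sx=(224.5/4-.5+310,384/4-.5+120);print("scene spot",sx)
h=np.radians(15.7)
a=np.array([.5023,.0091])
for u in(.012,.018,.024):
    P=np.r_[a+.068*np.array([np.cos(h),np.sin(h)]),u+.104]
    k=np.r_[a,u+.124];kb=np.r_[a,u+.088]
    crop=lambda q:((q[0]-310)*4,(q[1]-120)*4)
    # knob silhouette in scene: top rim pts
    th=np.linspace(0,6.28,60);top=np.array([crop(proj(S,k+[.018*np.cos(t),.018*np.sin(t),0])) for t in th]);bot=np.array([crop(proj(S,kb+[.018*np.cos(t),.018*np.sin(t),0])) for t in th])
    print(u,"W pin",proj(W,P),"S pin crop",crop(proj(S,P)),"knob y",top[:,1].min(),bot[:,1].max(),"x",top[:,0].min(),top[:,0].max())
m=(S["frame"][155:195,340:372].max(2)<22);ys,xs=np.where(m);print("knob obs y",(ys.min()+155-120)*4,(ys.max()+156-120)*4,(xs.min()+30)*4,(xs.max()+31)*4)
cc=cv2.resize(S["frame"][150:225,335:385],None,fx=8,fy=8,interpolation=cv2.INTER_NEAREST);cv2.imwrite("pics/k8.png",np.clip(cc*2.,0,255).astype(np.uint8))
E
```

```text
[(array([319.7643, 143.2878]), array([  4,   4,  23,  23, 403], dtype=int32))]
scene spot (365.625, 215.5)
0.012 W pin [316.7875 142.8071] S pin crop (np.float64(251.33627792262087), np.float64(313.50965219764794)) knob y 173.2054888202698 266.3182357471809 x 161.4499665362282 228.67941525079596
0.018 W pin [316.6851 143.7624] S pin crop (np.float64(252.36607193088298), np.float64(306.66018561467035)) knob y 165.81122027646438 259.5138261292468 x 161.9411243100924 229.55562856126585
0.024 W pin [316.575  144.7903] S pin crop (np.float64(253.40799724256408), np.float64(299.7300301204082)) knob y 158.33300555391327 252.63289407725495 x 162.43792600327856 230.44192198080464
knob obs y 140 300 120 224
```

View pics/k8.png

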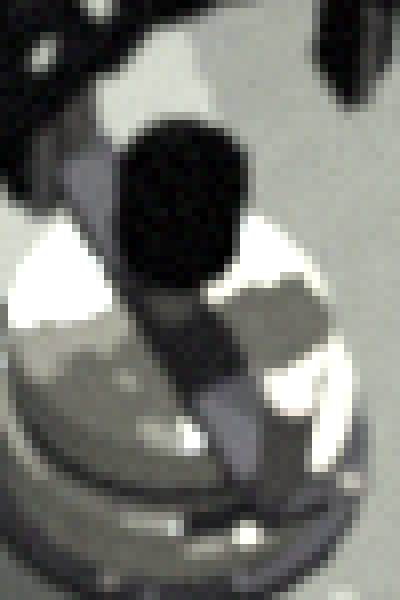

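```bash
python3 - <<'E'
from h import *
np.set_printoptions(precision=4,suppress=True)
W=load("wrist8")
P=plane(W,(319.8,143.3),.116);print(P)
for c in((.5023,.0091),):print(np.hypot(*(P[:2]-c)),np.degrees(np.arctan2(P[1]-c[1],P[0]-c[0])))
E
```

```text
[0.568  0.0258 0.116 ]
0.06774565032813157 14.232464343548406
```

Stage is seated: the knob silhouette matches an underside at 12 mm. Pin A is at (0.568, 0.026). Now I flip the tool by half a turn, for last-joint range, while moving over the pin.

Request:
{"api": "arm_command", "payload": {"moves": [0, 0, 0.06, 0, 0, 0.0235, 1, 0, 0, 0.06, 0, 0, 0.0235, 1, 0.0215, 0.006, 0, 0, 0, 0.0235, 1, 0.0215, 0.006, 0, 0, 0, 0.0235, 1, 0.0215, 0.006, 0, 0, 0, 0.0235, 1, 0.0215, 0.006, 0, 0, 0, 0.0235, 1, 0.0215, 0.006, 0, 0, 0, 0.0235, 1, 0.0215, 0.006, 0, 0, 0, 0.0235, 1, 0.0215, 0.006, 0, 0, 0, 0.0235, 1, 0.0215, 0.006, 0, 0, 0, 0.0235, 1]}}

```text
time: 12.95
eef_pos: [0.5303, 0.0151, 0.2246]
ee_rot: [-2.005, -2.418, 0.001]
ft_force: [0.8, 0.4, 0.6]
gripper_width: 0.998
```

Request:
{"api": "arm_command", "payload": {"moves": [0.0215, 0.006, 0, 0, 0, 0.0235, 1, 0.0215, 0.006, 0, 0, 0, 0.0235, 1, 0.0215, 0.006, 0, 0, 0, 0.0235, 1, 0.0215, 0.006, 0, 0, 0, 0.0235, 1, 0.0215, 0.006, 0, 0, 0, 0.0235, 1, 0.0215, 0.006, 0, 0, 0, 0.0235, 1, 0.0215, 0.006, 0, 0, 0, 0.0235, 1, 0.0215, 0.006, 0, 0, 0, 0.0235, 1, 0.0215, 0.006, 0, 0, 0, 0.0235, 1, 0.0215, 0.006, 0, 0, 0, 0.0235, 1]}}

```text
time: 13.95
eef_pos: [0.5626, 0.024, 0.2246]
ee_rot: [0.144, -3.137, -0.0]
ft_force: [-0.7, 0.6, 0.4]
gripper_width: 0.999
```

```bash
python3 snap.py 9 wrist scene
```

```text
t 13.95 p [0.5626 0.024  0.2246] toolx -174.75 z [-0.0009  0.0002 -1.    ] w 0.999 F [-0.6514  0.5885  0.446 ] q [ 0.5561  0.4293 -0.8569  1.8188  0.3679  1.0624  1.2232]
```

View pics/wrist9.png

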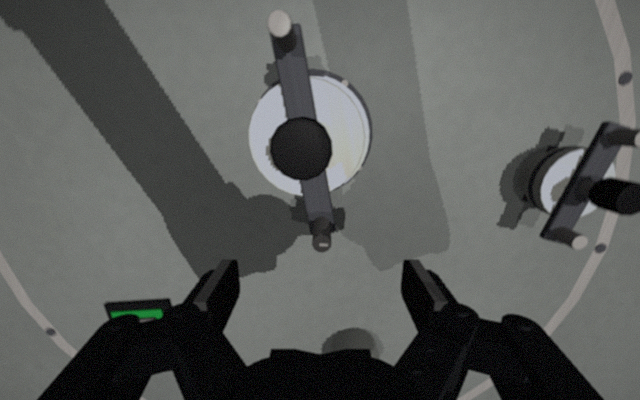

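```bash
python3 - <<'E'
from h import *
np.set_printoptions(precision=4,suppress=True)
W=load("wrist9")
cv2.imwrite("pics/c9.png",np.clip(cv2.resize(W["frame"][5:255,230:390],None,fx=2.3,fy=2.3)*1.8,0,255).astype(np.uint8))
A=plane(W,(321,239),.116);B=plane(W,(279,21),.116);print(A,B,(A+B)/2,np.linalg.norm(A-B),np.degrees(np.arctan2(*(A-B)[1::-1])))
E
```

```text
[0.5642 0.0252 0.116 ] [ 0.4358 -0.0101  0.116 ] [0.5    0.0076 0.116 ] 0.13313283164555517 15.362677917968174
```

View pics/c9.png

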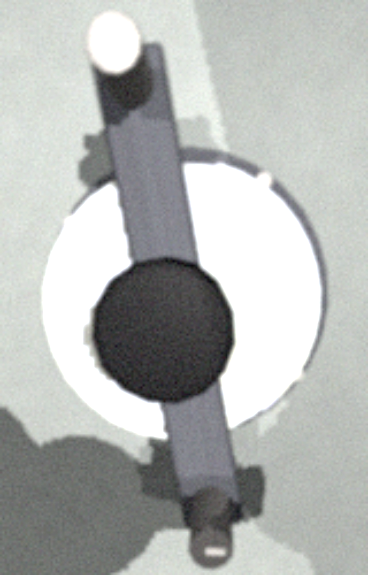

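Request:
{"api": "arm_command", "payload": {"moves": [0.015, 0.006, 0, 0, 0, 0.014, 1, 0.015, 0.006, -0.03, 0, 0, 0.014, 1, 0, 0, -0.06, 0, 0, 0, 1, 0, 0, -0.06, 0, 0, 0, 1, 0, 0, -0.06, 0, 0, 0, 1, 0, 0, -0.05, 0, 0, 0, 1, 0, 0, -0.04, 0, 0, 0, 1, 0, 0, -0.02, 0, 0, 0, 1, 0, 0, 0, 0, 0, 0, 1, 0, 0, 0, 0, 0, 0, 1]}}

```text
time: 15.05
eef_pos: [0.5675, 0.026, 0.1776]
ee_rot: [-0.41, 3.114, 0.0]
ft_force: [-0.1, 0.2, 0.1]
gripper_width: 0.998
```

```bash
python3 snap.py 10 wrist scene
```

```text
t 15.05 p [0.5675 0.026  0.1776] toolx -165.02 z [ 0.0005  0.0002 -1.    ] w 0.998 F [-0.0988  0.2091  0.0741] q [ 0.5411  0.5051 -0.8566  1.8491  0.4515  0.9936  1.3249]
```

View pics/wrist10.png

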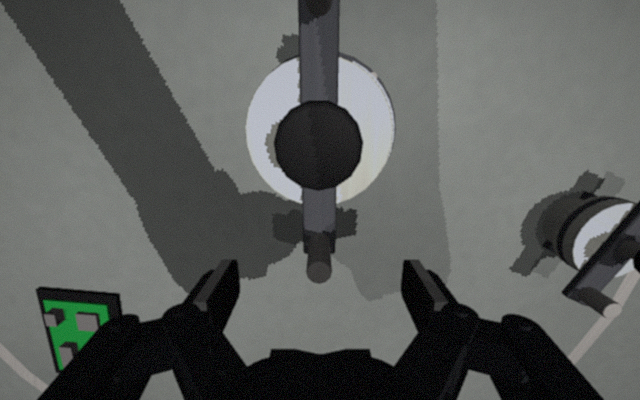

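View pics/scene10.png

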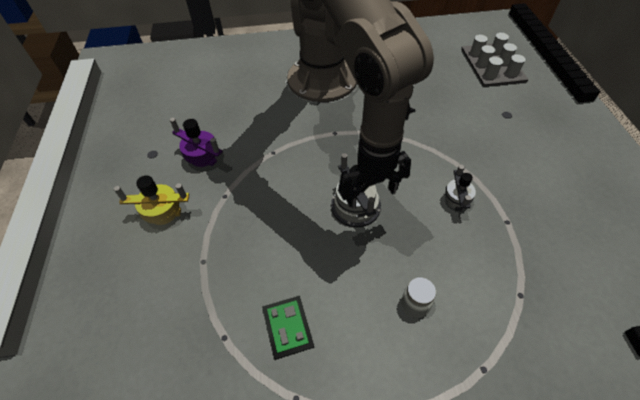

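Request:
{"api": "arm_command", "payload": {"moves": [-0.005, 0, -0.05, 0, 0, 0, 1, 0, 0, -0.06, 0, 0, 0, 1, 0, 0, -0.05, 0, 0, 0, 1, 0, 0, 0, 0, 0, 0, -1, 0, 0, 0, 0, 0, 0, -1, 0, 0, 0, 0, 0, 0, -1, 0, 0, 0, 0, 0, 0, -1, 0, 0, 0, 0, 0, 0, -1, 0, 0, 0, 0, 0, 0, -1, 0, 0, 0, 0, 0, 0, -1], "force": 30}}

```text
time: 16.15
eef_pos: [0.5667, 0.0258, 0.1537]
ee_rot: [-0.41, 3.114, -0.0]
ft_force: [-0.3, -0.3, 2.3]
gripper_width: 0.156
```

```bash
python3 snap.py 11 wrist scene
```

```text
t 16.15 p [0.5667 0.0258 0.1537] toolx -165.02 z [ 0.0007 -0.0001 -1.    ] w 0.156 F [-0.2501 -0.2645  2.3341] q [ 0.524   0.534  -0.8364  1.8688  0.4822  0.953   1.3007]
```

View pics/wrist11.png

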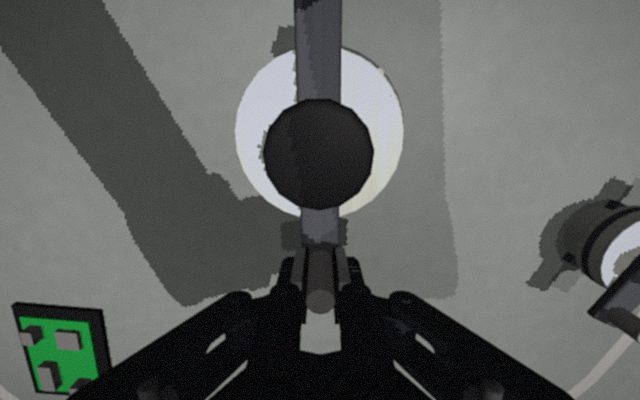

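```bash
python3 -c "
import numpy as np
c=np.array([.5018,.0086]);p=np.array([.5667,.0258]);r=p-c;a=np.arctan2(r[1],r[0]);R=np.hypot(*r);print(R,np.degrees(a))
t=a-np.radians(3*np.arange(33));P=c+R*np.c_[np.cos(t),np.sin(t)];print(np.round(np.diff(P,axis=0)/.15,4).tolist())"
```

```text
0.06714052427558184 14.843464405218207
[[0.0054, -0.0228], [0.0042, -0.0231], [0.003, -0.0232], [0.0018, -0.0234], [0.0005, -0.0234], [-0.0007, -0.0234], [-0.0019, -0.0234], [-0.0031, -0.0232], [-0.0043, -0.023], [-0.0055, -0.0228], [-0.0067, -0.0225], [-0.0079, -0.0221], [-0.009, -0.0216], [-0.0101, -0.0211], [-0.0112, -0.0206], [-0.0123, -0.0199], [-0.0133, -0.0193], [-0.0143, -0.0186], [-0.0153, -0.0178], [-0.0162, -0.017], [-0.017, -0.0161], [-0.0179, -0.0152], [-0.0186, -0.0142], [-0.0193, -0.0132], [-0.02, -0.0122], [-0.0206, -0.0111], [-0.0212, -0.01], [-0.0217, -0.0089], [-0.0221, -0.0078], [-0.0225, -0.0066], [-0.0228, -0.0054], [-0.0231, -0.0042]]
```

Request:
{"api": "arm_command", "payload": {"moves": [0.0054, -0.0228, 0, 0, 0, -0.0083, -1, 0.0042, -0.0231, 0, 0, 0, -0.0083, -1, 0.003, -0.0232, 0, 0, 0, -0.0083, -1, 0.0018, -0.0234, 0, 0, 0, -0.0083, -1, 0.0005, -0.0234, 0, 0, 0, -0.0083, -1, -0.0007, -0.0234, 0, 0, 0, -0.0083, -1, -0.0019, -0.0234, 0, 0, 0, -0.0083, -1, -0.0031, -0.0232, 0, 0, 0, -0.0083, -1, -0.0043, -0.023, 0, 0, 0, -0.0083, -1, -0.0055, -0.0228, 0, 0, 0, -0.0083, -1]}}

```text
time: 17.25
eef_pos: [0.5671, -0.0084, 0.1537]
ee_rot: [0.409, 3.113, 0.002]
ft_force: [0.4, 0.7, 1.3]
gripper_width: 0.156
```

```bash
python3 snap.py 12 wrist scene
```

```text
t 17.25 p [ 0.5671 -0.0084  0.1537] toolx 165.04 z [ 0.002   0.0008 -1.    ] w 0.156 F [0.4448 0.681  1.2941] q [ 0.4982  0.4951 -0.7141  1.8722  0.4011  0.9201  0.9056]
```

View pics/wrist12.png

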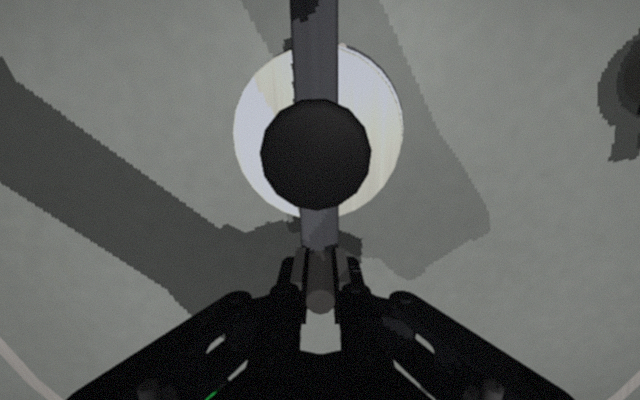

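The bar still lines up with the tool axis at column 318, so the stage is turning freely. Continuing.

Request:
{"api": "arm_command", "payload": {"moves": [-0.0067, -0.0225, 0, 0, 0, -0.0083, -1, -0.0079, -0.0221, 0, 0, 0, -0.0083, -1, -0.009, -0.0216, 0, 0, 0, -0.0083, -1, -0.0101, -0.0211, 0, 0, 0, -0.0083, -1, -0.0112, -0.0206, 0, 0, 0, -0.0083, -1, -0.0123, -0.0199, 0, 0, 0, -0.0083, -1, -0.0133, -0.0193, 0, 0, 0, -0.0083, -1, -0.0143, -0.0186, 0, 0, 0, -0.0083, -1, -0.0153, -0.0178, 0, 0, 0, -0.0083, -1, -0.0162, -0.017, 0, 0, 0, -0.0083, -1]}}

```text
time: 18.35
eef_pos: [0.5498, -0.0386, 0.1537]
ee_rot: [1.196, 2.903, 0.002]
ft_force: [1.6, -1.2, 1.3]
gripper_width: 0.153
```

Request:
{"api": "arm_command", "payload": {"moves": [-0.017, -0.0161, 0, 0, 0, -0.0083, -1, -0.0179, -0.0152, 0, 0, 0, -0.0083, -1, -0.0186, -0.0142, 0, 0, 0, -0.0083, -1, -0.0193, -0.0132, 0, 0, 0, -0.0083, -1, -0.02, -0.0122, 0, 0, 0, -0.0083, -1, -0.0206, -0.0111, 0, 0, 0, -0.0083, -1, -0.0212, -0.01, 0, 0, 0, -0.0083, -1, -0.0217, -0.0089, 0, 0, 0, -0.0083, -1, -0.0221, -0.0078, 0, 0, 0, -0.0083, -1, 0, 0, 0, 0, 0, 0, -1]}}

```text
time: 19.35
eef_pos: [0.524, -0.0553, 0.1541]
ee_rot: [1.835, 2.545, 0.005]
ft_force: [5.1, -0.6, -0.3]
gripper_width: 0.155
```

```bash
python3 snap.py 13 wrist scene
```

```text
t 19.35 p [ 0.524  -0.0553  0.1541] toolx 108.41 z [ 0.0052 -0.0002 -1.    ] w 0.155 F [ 5.0656 -0.5957 -0.3264] q [ 0.4389  0.3827 -0.5014  1.9723  0.244   0.8396  0.1262]
```

View pics/wrist13.png

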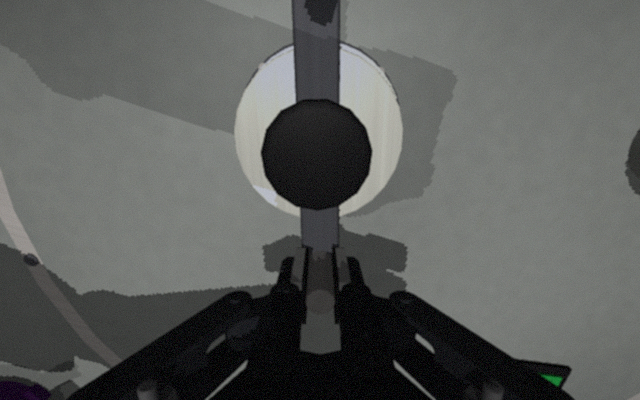

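Request:
{"api": "arm_command", "payload": {"moves": [-0.015, -0.0045, 0, 0, 0, -0.0055, -1, -0.015, -0.004, 0, 0, 0, -0.0055, -1, -0.015, -0.0035, 0, 0, 0, -0.004, -1, 0, 0, 0, 0, 0, 0, -1, 0, 0, 0, 0, 0, 0, -1, 0, 0, 0, 0, 0, 0, -1, 0, 0, 0, 0, 0, 0, -1, 0, 0, 0, 0, 0, 0, -1, 0, 0, 0, 0, 0, 0, -1, 0, 0, 0, 0, 0, 0, -1]}}

```text
time: 20.45
eef_pos: [0.5209, -0.0557, 0.155]
ee_rot: [1.947, 2.454, 0.016]
ft_force: [11.0, -0.1, -3.4]
gripper_width: 0.154
```

The arm resists at 11 N with the heading about 89° from the notches, so it is at the stop. I relax, open and rise.

Request:
{"api": "arm_command", "payload": {"moves": [0.01, 0, 0, 0, 0, 0, -1, 0.008, 0, 0, 0, 0, 0, -1, 0, 0, 0, 0, 0, 0, 1, 0, 0, 0, 0, 0, 0, 1, 0, 0, 0, 0, 0, 0, 1, 0, 0, 0, 0, 0, 0, 1, 0, 0, 0, 0, 0, 0, 1, 0, 0, 0, 0, 0, 0, 1, 0, 0, 0.1, 0, 0, 0, 1, 0, 0, 0.2, 0, 0, 0, 1]}}

```text
time: 21.45
eef_pos: [0.5163, -0.0571, 0.1968]
ee_rot: [-1.954, -2.454, 0.004]
ft_force: [0.8, -0.9, 0.4]
gripper_width: 1.002
```

Request:
{"api": "arm_command", "payload": {"moves": [0, 0, 0.2, 0, 0, 0, 1, 0, -0.1, 0.2, 0, 0, 0, 1, -0.1, -0.2, 0.1, 0, 0, 0, 1, -0.1, -0.25, 0, 0, 0, 0, 1, -0.1, -0.25, 0, 0, 0, 0, 1, -0.1, -0.25, 0, 0, 0, 0, 1, -0.1, -0.2, 0, 0, 0, 0, 1, 0, -0.1, 0, 0, 0, 0, 1, 0, 0, 0, 0, 0, 0, 1, 0, 0, 0, 0, 0, 0, 1]}}

```text
time: 22.45
eef_pos: [0.444, -0.2581, 0.2733]
ee_rot: [-1.955, -2.459, -0.002]
ft_force: [0.1, 0.0, 0.2]
gripper_width: 1.003
```

```bash
python3 snap.py 14 wrist scene top; python3 - <<'E'
from h import *
t=load("top14")["frame"][155:265,240:340];s=load("scene14")["frame"][140:250,310:410]
cv2.imwrite("pics/c14.png",np.clip(cv2.resize(np.hstack([t,s]),None,fx=4,fy=4,interpolation=cv2.INTER_CUBIC)*1.7,0,255).astype(np.uint8))
E
```

```text
t 22.45 p [ 0.444  -0.2581  0.2733] toolx 103.02 z [ 0.0007  0.0013 -1.    ] w 1.003 F [0.1077 0.0258 0.2292] q [ 0.7795  0.198  -0.3813  1.8873  0.0819  1.0715  0.593 ]
```

View pics/c14.png

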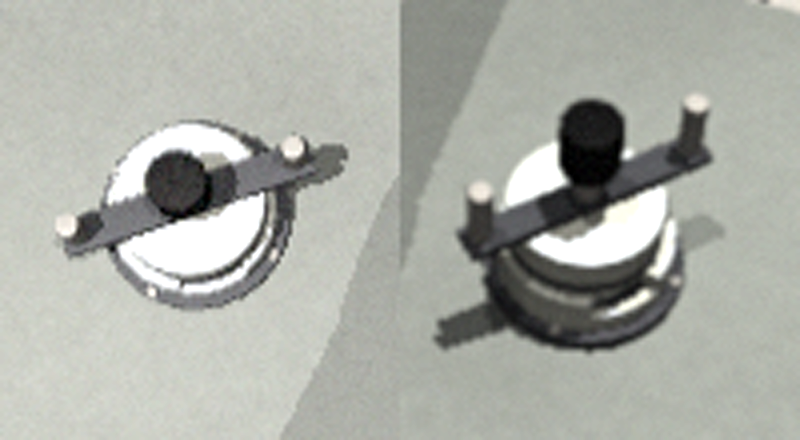

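View pics/scene14.png

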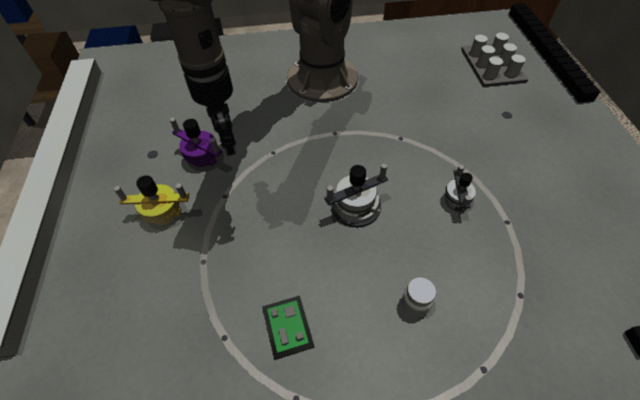

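```bash
python3 - <<'E'
from h import *
np.set_printoptions(precision=4,suppress=True)
T=load("top14");S=load("scene14")
t=lambda u,v:((u+.5)/4-.5+240,(v+.5)/4-.5+155)
s=lambda u,v:((u-400+.5)/4-.5+310,(v+.5)/4-.5+140)
a,e=tri(T,t(294,148),S,s(480,190));b,e2=tri(T,t(66,226),S,s(695,104))
print(a,b,e,e2,(a+b)/2,np.linalg.norm(a-b),np.degrees(np.arctan2(*(b-a)[1::-1])))
for f,p,q in((T,t(294,148),t(66,226)),(S,s(480,190),s(695,104))):
    A,B=plane(f,p,.116),plane(f,q,.116);print((A+B)/2,np.linalg.norm(A-B),np.degrees(np.arctan2(*(B-A)[1::-1])))
E
```

```text
[ 0.5252 -0.058   0.1168] [0.4815 0.0709 0.1149] 0.0007628420855754547 0.0012015298390108083 [0.5034 0.0065 0.1159] 0.13606507185505265 108.73886572714528
[0.5034 0.0065 0.116 ] 0.13681688464812972 108.71313001929283
[0.5035 0.0062 0.116 ] 0.13418297809137728 108.29852903217689
```

```bash
python3 -c "
from rig import job,get_obs
print(job.hand_in());print(get_obs()['time'])"
```

```text
the job is handed in; nothing more can be done
None
the job is handed in; nothing more can be done
```

I set the larger silver stage down in the bayonet base and let go, then turned it clockwise by pin A until it stopped at about 11 N. After that I released it, backed the arm away and handed the job in at about 22.5 s; it reports no verdict.

**Last checks (top and scene views):**
- **Height:** pin tops at z = 0.116 m, which matches fully home.
- **Centring:** the stage axis measured about 2.8 mm from the measured base axis (limit 6 mm). Camera calibration accounts for up to 2 mm of that.
- **Turn:** about 87° from the notches, roughly 3° short of a full quarter turn (limit about 11.5°). While I pushed against the stop the gripper position suggested about 89°. It may have come back a degree or two when I eased off before letting go, or that may be measurement error.
- **Rest of the scene:** the smaller stage, jar and board look unmoved in the last scene view. I did not measure them again.
- **Gripper:** open and clear of everything.

No check failed. The only disagreement was the 87° and 89° readings.

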